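# Shingle the feeder-house roof in diminishing courses

### The arm

A 6-joint arm with a two-finger parallel gripper is mounted at the origin on the work surface. World frame = base frame: x ahead of the robot, y to its left, z up, the work surface at z = 0. Lengths are in m, angles in rad, forces in N, time in s.
With the tool pointing down it reaches from about 0.425 to 1.125 m from the base axis. Payload 14.9 kg.
Tool frame: the origin (TCP) lies midway between the tips of the shut fingers; the grasp point (between the pads) lies 19 mm behind it (pinch_z is the distance from the TCP to the grasp point, in m); z points along the fingers, y is the line along which they close (so a half turn about z gives the same grasp; the last joint's range is limited). The gripper opens to 91 mm and grips with 3 to 60 N. Pads are 32 mm wide; open, the fingers measure 118 mm over their backs; the gripper's body (76 mm by 178 mm) begins 60 mm behind the grasp point.
Start: joints at [1.107, 0.379, 1.734, -0, 1.028, -0.033], TCP at [0.292, 0.636, 0.214] pointing down, gripper open.
Joint ranges: [-2.77, 2.77], [-0.74, 2.19], [0, 2.66], [-1.06, 4.2], [0.31, 2.87], [-3.08, 3.08]. Speed limits (rad/s): [1.89, 1.89, 2.39, 3.14, 3.14, 3.14].

### API

Orientations are given as [roll, pitch, yaw] about the fixed x, y, z axes, in that order (R = Rz(yaw) Ry(pitch) Rx(roll)).
In Python, from rig import * gives the robot as it stands.
- The arm moves only by the tool move_arm, never from a script. Its arguments are lists of equal length, an entry for each row: "delta_pos": the shift along the world's x, y, z in mm, a list of three; "roll": the turn about the world's z in degrees; "gripper": the gripper command: -1 is shut, 1 is fully open, values between are in proportion. A call has 1 to 12 rows; each row is the pose to reach, as a shift and turn from the pose commanded when the call began; what a row does not reach only later rows make up. A row lasts 1/10 s, in which the tool goes at most 50 mm and 8.59 degrees, less where a joint would pass 70% of its speed; a pose out of reach is approached as far as the arm can. A call with a gripper value outside its range is refused whole. The fingers move at their own pace and stop on an object; "newtons" is the grip in N (left out, the last holds). Time passes only in rows, so rows that repeat a pose let the fingers close. It gives the time, the measured TCP pose, the force, the opening and the grip force at its end, in the units of the state.
- get_obs(): the state, without advancing time (a new reading comes with each control period).
- capture(name): name is "scene" or "top" or "wrist"; returns (picture, depth): 400x640x3 uint8, red, green, blue; 400x640 float32, m along the optical axis (not along the pixel's ray), 0 where there is no reading.
- camera_params(name): a dict with "fx", "fy", "cx", "cy" (pixels), "cam_to_world" (4x4, takes a point from camera to world coordinates). Camera axes: x right, y down, z forward; pixel columns grow to the right and rows downward; lengths in m; the calibration is good to about 2 mm. A picture is of the moment at which its call begins: read the wrist's pose just before it. camera_params takes no time and is no camera call; for the wrist camera it gives the pose at the moment of the call.
- close_job(): hands the job in; it is judged then, once.
Trained networks look in the newest picture that a camera, given by its name, has taken for a name from the list of things; names that differ only in an ending like _2 or _b are one class to them, and where a whole thing is asked for, a point or a joint stands for the part that bears it (a point fixed in the world has none). Each returns a list of dicts, best first, with "confidence" (0 to 1); they miss things now and then, are a little off and sometimes report something else, mostly with a low value. They report only what shows in the picture. A call takes as long as a camera call. They do not tell look-alikes from the thing itself.
- recognise(camera, query): "rect" ([left, top, width, height] in pixels, round what is visible of it).
- cut_out(camera, query): "pixels" (400x640 bool, what is visible of it) and "rect" ([left, top, width, height] in pixels, round what is visible of it).
The state is a dict: "time_s": time; "qpos": joint angles; "qvel": joint speeds; "joint_torque": joint torques, N m; "tool_pos": TCP position; "ee_rot": TCP orientation; "contact_force": force on the tool from outside, world axes, zero at the start; "wrist_torque": the same for the moment, N m; "opening": opening from 0.0 (shut) to 1.0 (fully open); "grip_force": force on a finger pad.
Only numpy, scipy, OpenCV 4.12 (cv2) and the standard library are available. Lean on these libraries where they do the work, as an engineer would, in place of code of your own. Each camera call takes 0.05 s, during which the arm holds its last target. There are 200 camera calls.

### The job

Lay the three wooden shingles on the little roof as overlapping courses, longest at the eaves, then the middle length, then the shortest at the top: each flat and square down the slope, centred on the battens, with its lower edge on its own exposure line of the gauge laths, and then let go. The middle one lies in a snug tray with no room for fingers: press down one end to tip up the other. Leave the jar, the offcut and the hammer where they are.

Things in the scene. Friction and masses are not known exactly. Their poses are not given: they have to be found in the camera images.
- shingle_long: flat plain-wood shingle, 130 long (its x) x 66 wide (its y) x 8 thick (its z), both ends and both faces alike, about 45 g; origin at the centre of its underside as it starts. Lies flat on the bench. Goes on first, lower edge on line1.
- shingle_middle: flat plain-wood shingle, 105 long (its x) x 66 wide (its y) x 8 thick (its z), both ends and both faces alike, about 36 g; origin at the centre of its underside as it starts. Lies in the tray, its top 1 mm below the rim. Goes on second, lower edge on line2, overlapping the long one.
- shingle_short: flat plain-wood shingle, 80 long (its x) x 66 wide (its y) x 8 thick (its z), both ends and both faces alike, about 27 g; origin at the centre of its underside as it starts. Lies flat on the bench. Goes on third, lower edge on line3, overlapping the middle one.
- tray: fixed dark wooden tray, 127 (x) x 88 (y) x 44 high, walls 9 thick, pocket 109 x 70; origin at the centre of its underside. Its movable floor carries the middle shingle, whose underside starts 35 above the tray's underside, long side along the tray's x.
- tray_floor (a joint): tilt of the tray's floor, rad, about the tray's y axis through a stiff hinge under the floor's middle, 31 above the tray's underside. 0 level; positive: the -x end is up and the +x end down; stops at -0.42 and +0.42. Pressing the shingle near either end with about 1 to 4 N tips it; it stays where it is left.
- deck: fixed sloping roof frame of light wood, four stepped cross battens 56 wide (narrower than the shingles), on a dark base board 210 x 200 x 12. x up the slope (rising 0.28 rad), y across, z square to it; origin mid-width on the eaves line. All three courses lie parallel to its x and y: underside of the first at z = 0, the second at 8, the third at 16, each flat on the one below.
- line1 (a point): eaves line, mid-width: where the middle of the long shingle's lower bottom edge belongs (deck x 0, z 0). The lines are dark marks 3 wide, centred on the line, across two gauge laths that run up both sides of the roof, 14 wide, middles 85 off the roof's middle, tops at deck z = 0
- line2 (a point): second exposure line, mid-width: where the middle of the middle shingle's lower bottom edge belongs (deck x 60, z 8); marked on the laths at deck z 0
- line3 (a point): third exposure line, mid-width: where the middle of the short shingle's lower bottom edge belongs (deck x 110, z 16); marked on the laths at deck z 0
- glue_jar: closed glue jar, 72 across, 100 tall, loose; origin under its centre; leave alone
- offcut: loose block of light wood 120 x 60 x 45, origin under its centre; leave alone
- hammer: loose hammer lying along its x, handle to -x, about 260 long, 26 high, origin under its middle; leave alone
Things that resemble listed ones, but are neither listed nor needed, are in the scene too. Leave any red or turquoise look-alike of the shingle_middle alone. What is shaped like the shingle_long but turquoise is not meant.

How it is judged:
On the way, in this order (a step that is already met when the one before it is completed fails the run):
1. the long shingle lies on the eaves line (x of shingle_long in the frame of deck between 0.059 and 0.071 m and y of shingle_long in the frame of deck between -0.007 and 0.007 m and z of shingle_long in the frame of deck between -0.003 and 0.003 m and angle between the x axis of shingle_long and the x axis of deck, either way round below 0.09 rad and angle between the z axis of shingle_long and the z axis of deck, either way round below 0.06 rad and linear speed of shingle_long below 0.02 m/s), for 0.2 s.
2. the middle shingle overlaps it on the second line (all of step 1 and x of shingle_middle in the frame of deck between 0.1065 and 0.1185 m and y of shingle_middle in the frame of deck between -0.007 and 0.007 m and z of shingle_middle in the frame of deck between 0.005 and 0.011 m and angle between the x axis of shingle_middle and the x axis of deck, either way round below 0.09 rad and angle between the z axis of shingle_middle and the z axis of deck, either way round below 0.06 rad and linear speed of shingle_middle below 0.02 m/s), for 0.2 s.
At the end, for the whole second after the job is handed in: All three shingles lie released and at rest on the roof: lower edges within 6 mm of lines 1 (long), 2 (middle) and 3 (short), sideways within 7 mm of the roof's middle, square within 0.09 rad, flat on the slope within 0.06 rad, undersides within 3 mm of their course's height (all of step 2 and x of shingle_short in the frame of deck between 0.144 and 0.156 m and y of shingle_short in the frame of deck between -0.007 and 0.007 m and z of shingle_short in the frame of deck between 0.013 and 0.019 m and angle between the x axis of shingle_short and the x axis of deck, either way round below 0.09 rad and angle between the z axis of shingle_short and the z axis of deck, either way round below 0.06 rad and linear speed of shingle_short below 0.02 m/s); the robot touches nothing.
It fails at once if the jar is moved more than 25 mm (distance of glue_jar from where it was at the start of the episode above 0.025 m).
It fails at once if the offcut is moved more than 25 mm (distance of offcut from where it was at the start of the episode above 0.025 m).
It fails at once if the hammer is moved more than 25 mm (distance of hammer from where it was at the start of the episode above 0.025 m).
It also fails if it takes over 72 s, if anything falls off the work surface, if the arm or the gripper's body presses on something with over 40 N, if the wrist force passes 120 N, or if a joint passes its speed limit or range.

## Working session

There is one attempt and no reset: what is moved stays moved. The work goes in short steps, Python scripts to look and compute and a tool call to move; the robot and the scene stay as the last step left them, time stands still between calls to the robot, and variables do not carry over. Pictures are saved under pics/ and viewed, at most 10 in all, crops included, and the job is handed in when it is done.

Besides the shell and the picture viewer there is one more tool, called after "Emit:" as name([rows], argument=value, ...), one row to a line, values as JSON. move_arm: Moves the arm, as the interface text tells. Its arguments: {"type":"object","properties":{"delta_pos":{"type":"array"},"roll":{"type":"array"},"gripper":{"type":"array"},"newtons":{"type":"number"}},"required":["delta_pos","roll","gripper"]}

```bash
mkdir -p pics; cat > h.py <<'E'
from rig import *
import numpy as np, cv2
def cloud(name,depth):
    p=camera_params(name); v,u=np.mgrid[0:400,0:640]
    P=np.stack([(u-p['cx'])/p['fx']*depth,(v-p['cy'])/p['fy']*depth,depth],-1)
    T=np.array(p['cam_to_world']); return P@T[:3,:3].T+T[:3,3]
def save(n,im): cv2.imwrite(f'pics/{n}.png',im[...,::-1])
E
python3 - <<'E'
from h import *
for c in ['scene','top']:
    im,d=capture(c); save(c+'0',im); P=cloud(c,d); np.savez(c+'0.npz',im=im,d=d,P=P)
    for q in ['shingle_long','shingle_middle','shingle_short','tray','deck','glue_jar','offcut','hammer']:
        for r in cut_out(c,q)[:4]:
            m=r['pixels']&(d>0); 
            if m.sum()<20: continue
            X=P[m]; print(c,q,round(r['confidence'],2),np.round(r['rect']),np.round(np.median(X,0),3),np.round(np.percentile(X,[3,97],axis=0),3).tolist(), im[m].mean(0).astype(int))
print(get_obs())
E
```

```text
scene shingle_long 0.85 [229. 245.  34.  38.] [ 0.454 -0.33   0.008] [[0.392, -0.362, 0.003], [0.512, -0.299, 0.013]] [130  82  43]
scene shingle_long 0.81 [189. 230.  34.  33.] [ 0.285 -0.38   0.008] [[0.222, -0.411, 0.002], [0.343, -0.349, 0.013]] [ 52 121 102]
scene shingle_middle 0.79 [390. 113.  12.  20.] [0.516 0.58  0.007] [[0.476, 0.533, -0.001], [0.557, 0.63, 0.012]] [ 61 117  97]
scene shingle_middle 0.69 [366. 129.  22.  20.] [0.495 0.426 0.043] [[0.445, 0.39, 0.038], [0.544, 0.464, 0.048]] [121  79  43]
scene shingle_middle 0.55 [397. 148.  29.  22.] [0.672 0.452 0.007] [[0.624, 0.421, 0.001], [0.72, 0.486, 0.013]] [155  47  30]
scene shingle_middle 0.43 [288. 178.  74.  58.] [0.557 0.007 0.075] [[0.447, -0.085, 0.029], [0.641, 0.099, 0.113]] [138 103  60]
scene shingle_short 0.7 [344. 158.  21.  16.] [0.506 0.265 0.007] [[0.468, 0.233, 0.001], [0.542, 0.297, 0.013]] [135  92  51]
scene tray 0.57 [357. 123.  38.  32.] [0.513 0.395 0.037] [[0.432, 0.376, 0.004], [0.562, 0.474, 0.047]] [86 63 35]
scene deck 0.73 [288. 177.  72.  60.] [0.549 0.004 0.072] [[0.447, -0.085, 0.0
[... 2136 characters left out ...]
016]] [120  78  50]
{'time_s': 0.9, 'qpos': array([ 1.10671104e+00,  3.78856258e-01,  1.73420116e+00, -1.19063093e-05,
        1.02853647e+00, -3.32910962e-02]), 'qvel': array([ 0.00183972, -0.00231598,  0.00046616,  0.00061409, -0.0003394 ,
       -0.00034732]), 'joint_torque': array([ 9.70634101e-04, -7.63688421e+01, -4.34742808e+01,  6.52223965e-02,
        3.90287745e-02,  4.50691277e-05]), 'tool_pos': array([0.29231981, 0.63604917, 0.21396179]), 'ee_rot': array([-3.14159108e+00,  1.01516180e-05,  2.71080461e+00]), 'contact_force': array([ 0.13179845,  1.02736468, -0.03515419]), 'wrist_torque': array([0.00889557, 0.00925368, 0.02049121]), 'grip_force': 0.0, 'opening': 0.9958056065353733}
```

```bash
ls .
```

```text
h.py
pics
scene0.npz
top0.npz
```

```bash
python3 - <<'E'
from h import *
S=np.load('scene0.npz');T=np.load('top0.npz')
a=cv2.resize(S['im'][90:350,180:460],None,fx=2,fy=2,interpolation=cv2.INTER_CUBIC)
cv2.imwrite('pics/s.png',a[...,::-1])
b=cv2.resize(T['im'][100:300,140:480],None,fx=2.3,fy=2.3,interpolation=cv2.INTER_CUBIC)
cv2.imwrite('pics/t.png',b[...,::-1])
for n,Z in (('scene',S),('top',T)):
  P=Z['P'];d=Z['d']
  def sel(x0,x1,y0,y1,z0,z1):
    return P[(d>0)&(P[...,0]>x0)&(P[...,0]<x1)&(P[...,1]>y0)&(P[...,1]<y1)&(P[...,2]>z0)&(P[...,2]<z1)]
  D=sel(.4,.68,-.12,.13,.025,.14)
  A=np.c_[D[:,:2],np.ones(len(D))];w=np.ones(len(D))
  for i in range(30):
    c=np.linalg.lstsq(A*w[:,None],D[:,2]*w,rcond=None)[0];r=D[:,2]-A@c;w=(abs(r)<.006)*1.
  print(n,'deck plane',c,np.hypot(c[0],c[1]),np.arctan2(c[1],c[0]),w.sum(),len(D))
  B=sel(.4,.68,-.14,.14,.004,.14)
  print(' base rect',cv2.minAreaRect((B[:,:2]*1000).astype(np.float32)))
  for nm,bx in dict(long=(.36,.54,-.39,-.27,.004,.03),short=(.44,.57,.21,.32,.004,.03),mid=(.42,.57,.36,.49,.03,.06)).items():
    Q=sel(*bx);print(' ',nm,len(Q),cv2.minAreaRect((Q[:,:2]*1000).astype(np.float32)),np.median(Q[:,2]))
E
```

```text
scene deck plane [ 0.27983418  0.13666835 -0.08804159] 0.31142479665454365 0.4543169269310171 703.0 1602
 base rect ((540.2921752929688, -1.4744873046875), (278.6100158691406, 276.5213623046875), 0.45894327759742737)
  long 666 ((450.1001281738281, -329.738037109375), (118.88823699951172, 179.09799194335938), 89.70719909667969) 0.00795001337640977
  short 253 ((507.79656982421875, 264.0560302734375), (107.46009826660156, 121.59098052978516), 88.1436767578125) 0.007517486173398424
  mid 528 ((494.2728576660156, 427.89434814453125), (92.34708404541016, 128.96826171875), 78.75370025634766) 0.042365802474049974
top deck plane [ 0.35949446  0.02318032 -0.1266862 ] 0.36024101782870216 0.06439119438424305 652.0 1611
 base rect ((540.23876953125, -0.003631591796875), (279.9650573730469, 275.73431396484375), 89.99870300292969)
  long 672 ((449.34649658203125, -330.2279357910156), (174.99221801757812, 119.47805786132812), 0.028007065877318382) 0.008135939118042557
  short 392 ((505.58154296875, 265.5361633300781), (108.31900787353516, 124.5937271118164), 89.78443145751953) 0.007763001392839253
  mid 821 ((494.88543701171875, 428.4582824707031), (91.36444091796875, 126.8977279663086), 79.46056365966797) 0.04224435686869321
```

View pics/s.png

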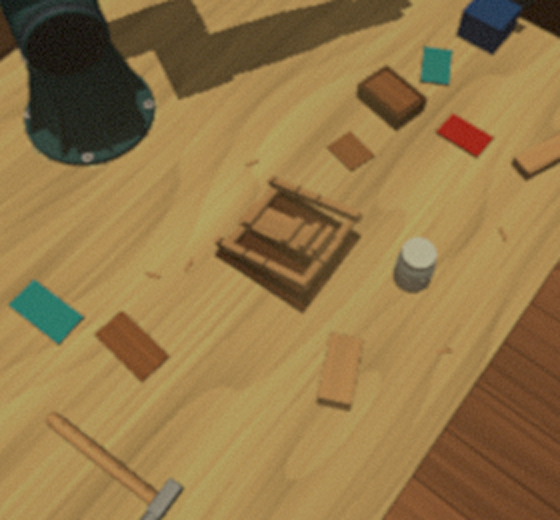

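View pics/t.png

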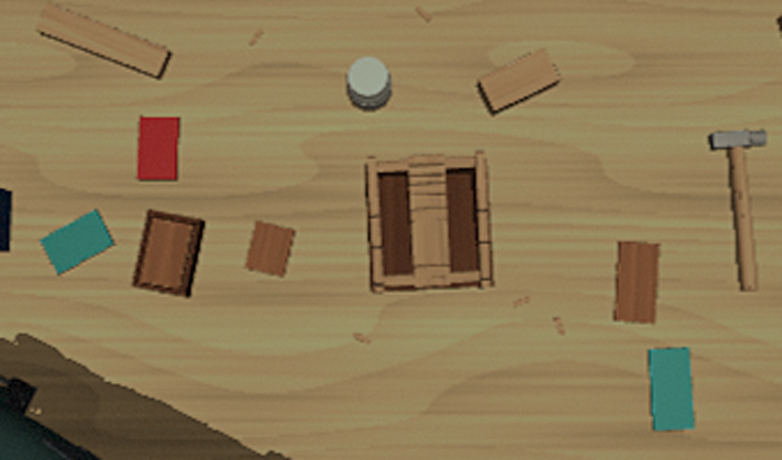

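Emit:
move_arm([
  [30,-50,30],
  [60,-90,60],
  [90,-130,90],
  [120,-170,120],
  [150,-210,150],
  [180,-240,170],
  [200,-270,190],
  [208,-290,200],
  [208,-290,200],
  [208,-290,200],
], roll=[8,16,24,27,27,27,27,27,27,27], gripper=[1,1,1,1,1,1,1,1,1,1])

```text
time_s: 1.9
tool_pos: [0.5011, 0.3452, 0.4148]
ee_rot: [3.141, 0.001, -3.103]
contact_force: [0.3, -0.2, 1.0]
opening: 0.998
grip_force: 0.0
```

```bash
cat > look.py <<'E'
from h import *
import sys
n=sys.argv[1]
o=get_obs();print(o['time_s'],o['tool_pos'],o['ee_rot']); p=camera_params('wrist');im,d=capture('wrist');
def cl(d):
    v,u=np.mgrid[0:400,0:640];P=np.stack([(u-p['cx'])/p['fx']*d,(v-p['cy'])/p['fy']*d,d],-1)
    T=np.array(p['cam_to_world']); return P@T[:3,:3].T+T[:3,3]
P=cl(d);save(n,im);np.savez(n,im=im,d=d,P=P)
print('cam',np.round(np.array(p['cam_to_world'])[:3],3).tolist(),p['fx'])
for q in sys.argv[2:]:
    for r in cut_out('wrist',q)[:3]:
        m=r['pixels']&(d>0)
        if m.sum()<50: continue
        m=cv2.erode(m.astype(np.uint8),np.ones((3,3)))>0
        X=P[m];z=np.median(X[:,2]);X=X[abs(X[:,2]-z)<.006] if q!='deck' else X
        c,s,a=cv2.minAreaRect((X[:,:2]*1000).astype(np.float32))
        print(q,round(r['confidence'],2),np.round(r['rect']),'z',round(z,4),'c',np.round(c,1),'size',np.round(s,1),'ang',round(a,1),im[m].mean(0).astype(int))
E
python3 look.py w1 shingle_middle shingle_short tray
```

```text
1.9 [0.50112811 0.34517975 0.41477804] [ 3.14077009e+00  1.30188324e-03 -3.10333177e+00]
cam [[-0.038, 0.963, 0.268, 0.425], [0.999, 0.037, 0.012, 0.342], [0.001, 0.268, -0.963, 0.586]] 280.5360348017427
shingle_middle 0.82 [350. 220.  33.  45.] z 0.0088 c [670.7 458.9] size [ 62.3 103.7] ang 89.0 [198  63  49]
shingle_middle 0.74 [341. 136.  47.  56.] z 0.0438 c [494.2 433. ] size [ 63.7 101.6] ang 78.7 [102  71  43]
shingle_middle 0.73 [408. 149.  58.  48.] z 0.0089 c [515.  587.5] size [ 62.5 102. ] ang 29.7 [ 80 157 133]
shingle_short 0.96 [263. 141.  42.  47.] z 0.0087 c [504.4 272.4] size [61.6 77.1] ang 75.9 [154 101  61]
tray 0.6 [333. 130.  60.  68.] z 0.0446 c [494.8 432.2] size [ 86.6 123.3] ang 79.4 [89 63 39]
```

View pics/w1.png

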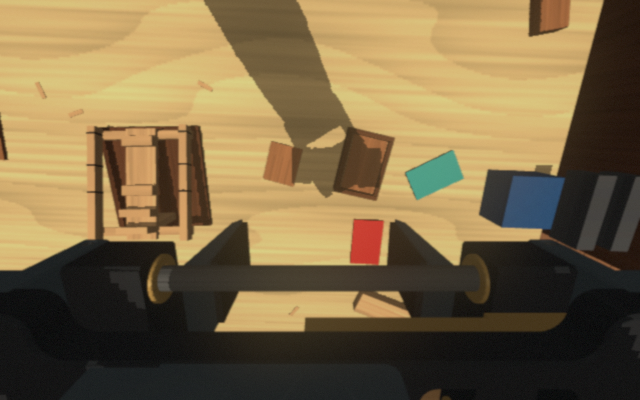

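Emit:
move_arm([
  [-8,-48,-5],
  [-16,-96,-10],
  [-24,-144,-20],
  [-32,-192,-30],
  [-40,-240,-40],
  [-48,-288,-50],
  [-55,-330,-60],
  [-60,-346,-64],
  [-60,-346,-64],
  [-60,-346,-64],
], roll=[0,0,0,0,0,0,0,0,0,0], gripper=[1,1,1,1,1,1,1,1,1,1])

```text
time_s: 3.1
tool_pos: [0.4403, 0.0007, 0.3497]
ee_rot: [3.141, -0.0, -3.101]
contact_force: [0.2, 0.4, 0.3]
opening: 1.002
grip_force: 0.0
```

```bash
python3 look.py w2 deck; python3 - <<'E'
import cv2
a=cv2.imread('pics/w2.png')[0:300,170:470];cv2.imwrite('pics/w2c.png',cv2.resize(a,None,fx=2,fy=2,interpolation=cv2.INTER_CUBIC))
E
```

```text
3.1 [0.44032306 0.00073751 0.34966321] [ 3.14132307e+00 -4.79230851e-04 -3.10100183e+00]
cam [[-0.041, 0.963, 0.266, 0.365], [0.999, 0.039, 0.012, -0.003], [0.001, 0.267, -0.964, 0.521]] 280.5360348017427
deck 0.58 [268. 170. 109. 129.] z 0.0596 c [539.8  11.7] size [202.  183.7] ang 3.0 [162 123  79]
deck 0.16 [508. 168.  89.  75.] z 0.037 c [495.3 431.1] size [ 89.2 125. ] ang 79.4 [70 48 29]
```

View pics/w2c.png

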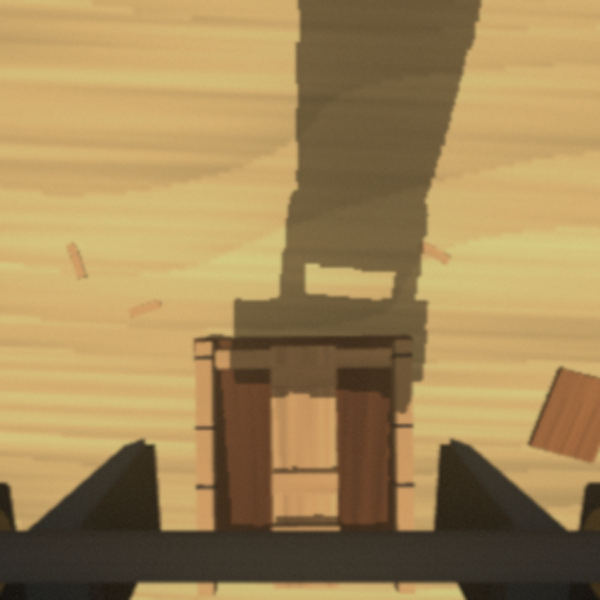

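```bash
python3 - <<'E'
import numpy as np,cv2
Z=np.load('w2.npz');P=Z['P'];im=Z['im'].astype(float).mean(2)
# lath masks: find dark marks along lath columns
pts={}
for side,uc in (('L',170+204/2),('R',170+403/2)):
    prof=im[160:260,int(uc)-2:int(uc)+3].mean(1)
    s=cv2.GaussianBlur(prof[:,None],(1,9),3)[:,0]-prof
    print(side,[(160+i,round(s[i],1)) for i in range(1,99) if s[i]>8 and s[i]>=s[i-1] and s[i]>s[i+1]])
for (u0,v0) in [(272,178),(272,214),(272,243),(371.5,178),(371.5,213),(371.5,242.5)]:
    # lath median of small patch
    u0=int(u0);q=P[int(v0)-2:int(v0)+3,u0-2:u0+3].reshape(-1,3);print(u0,v0,np.round(np.median(q,0),4))
# lath edges columns
for v in (190,205,225):
    print(v,im[v,262:282].astype(int),im[v,362:382].astype(int))
# batten strip/laths plane
pl=np.concatenate([P[180:255,269:275].reshape(-1,3),P[180:255,369:375].reshape(-1,3)])
A=np.c_[pl[:,:2],np.ones(len(pl))];w=np.ones(len(pl))
for i in range(20):
    c=np.linalg.lstsq(A*w[:,None],pl[:,2]*w,rcond=None)[0];r=pl[:,2]-A@c;w=(abs(r)<.004)*1.
print(c,np.arctan(np.hypot(c[0],c[1])),np.arctan2(c[1],c[0]),w.sum(),len(pl))
E
```

```text
L [(169, np.float64(50.5)), (178, np.float64(41.9)), (214, np.float64(37.3)), (243, np.float64(43.4))]
R [(168, np.float64(17.2)), (177, np.float64(18.0)), (205, np.float64(12.7)), (212, np.float64(39.7)), (242, np.float64(42.8))]
272 178 [ 0.4531 -0.0772  0.0507]
272 214 [ 0.5117 -0.0746  0.0677]
272 243 [ 0.5589 -0.0727  0.0809]
371 178 [0.4461 0.0907 0.0517]
371 213 [0.503  0.0928 0.0678]
371 242.5 [0.55   0.0946 0.0812]
190 [173 173 172 173 173 165 155 152 153 150 150 150 148 130  92  66  52  55
  62  74] [ 49  49  49  53  59  68  77  82  83  83  84  83  83  89  99 108 111 114
 128 148]
205 [168 168 166 166 166 161 154 153 151 152 153 153 150 131  91  64  53  51
  51  54] [ 70  66  62  55  58  72  89  94  88  87  97 121 146 155 165 172 173 173
 172 173]
225 [169 170 170 168 167 163 157 152 153 152 152 151 150 136 103  69  53  47
  47  49] [ 68  71  66  55  60  85 121 145 152 152 152 151 152 154 156 163 163 165
 164 164]
[ 0.28716935  0.01564485 -0.07832003] 0.28003774607660714 0.05442572304171279 896.0 900
```

Emit:
move_arm([
  [0,-48,0],
  [0,-96,0],
  [0,-144,0],
  [0,-192,0],
  [0,-240,0],
  [0,-288,0],
  [0,-320,0],
  [0,-330,0],
  [0,-330,0],
  [0,-330,0],
], roll=[0,0,0,0,0,0,0,0,0,0], gripper=[1,1,1,1,1,1,1,1,1,1])

```text
time_s: 4.2
tool_pos: [0.4408, -0.3286, 0.3498]
ee_rot: [3.141, -0.0, -3.1]
contact_force: [0.1, -1.0, -0.3]
opening: 1.002
grip_force: 0.0
```

```bash
python3 look.py w3 shingle_long hammer; python3 - <<'E'
from h import *
# line marks from static views: project wrist estimates, and print dark mark refinement of base via depth steps
for n in('scene','top'):
    p=camera_params(n);T=np.linalg.inv(np.array(p['cam_to_world']));im=np.load(n+'0.npz')['im'].astype(float).mean(2)
    for X in [(.4531,-.0772,.0507),(.5117,-.0746,.0677),(.5589,-.0727,.0809),(.4461,.0907,.0517),(.503,.0928,.0678),(.55,.0946,.0812)]:
        c=T[:3,:3]@np.array(X)+T[:3,3];u=p['fx']*c[0]/c[2]+p['cx'];v=p['fy']*c[1]/c[2]+p['cy']
        print(n,X,round(u,1),round(v,1),'mm/px',round(c[2]/p['fx']*1000,2))
a=np.load('top0.npz')['im'][155:240,290:370];save('tz',cv2.resize(a,None,fx=7,fy=7,interpolation=cv2.INTER_CUBIC))
E
```

```text
4.2 [ 0.44078064 -0.32862461  0.34977896] [ 3.14113152e+00 -2.07925221e-04 -3.10005067e+00]
cam [[-0.042, 0.963, 0.267, 0.365], [0.999, 0.04, 0.012, -0.332], [0.001, 0.267, -0.964, 0.521]] 280.5360348017427
shingle_long 0.66 [298. 137.  46.  70.] z 0.0088 c [ 449.9 -325.2] size [ 62.1 126.4] ang 85.4 [106  73  44]
shingle_long 0.58 [274.  31.  43.  80.] z 0.0087 c [ 279.5 -376.4] size [125.5  62.2] ang 2.4 [ 80 163 140]
hammer 0.23 [454. 177. 113.  88.] z 0.0545 c [490.5   7.6] size [ 99.5 183.4] ang 2.7 [161 122  78]
scene (0.4531, -0.0772, 0.0507) 290.6 209.2 mm/px 3.79
scene (0.5117, -0.0746, 0.0677) 302.6 215.2 mm/px 3.7
scene (0.5589, -0.0727, 0.0809) 312.7 220.3 mm/px 3.63
scene (0.4461, 0.0907, 0.0517) 317.2 179.3 mm/px 3.98
scene (0.503, 0.0928, 0.0678) 328.8 184.2 mm/px 3.89
scene (0.55, 0.0946, 0.0812) 338.8 188.5 mm/px 3.82
top (0.4531, -0.0772, 0.0507) 349.8 220.8 mm/px 3.64
top (0.5117, -0.0746, 0.0677) 349.2 204.4 mm/px 3.62
top (0.5589, -0.0727, 0.0809) 348.8 191.0 mm/px 3.6
top (0.4461, 0.0907, 0.0517) 303.7 222.7 mm/px 3.64
top (0.503, 0.0928, 0.0678) 303.0 206.8 mm/px 3.62
top (0.55, 0.0946, 0.0812) 302.4 193.5 mm/px 3.61
```

View pics/tz.png

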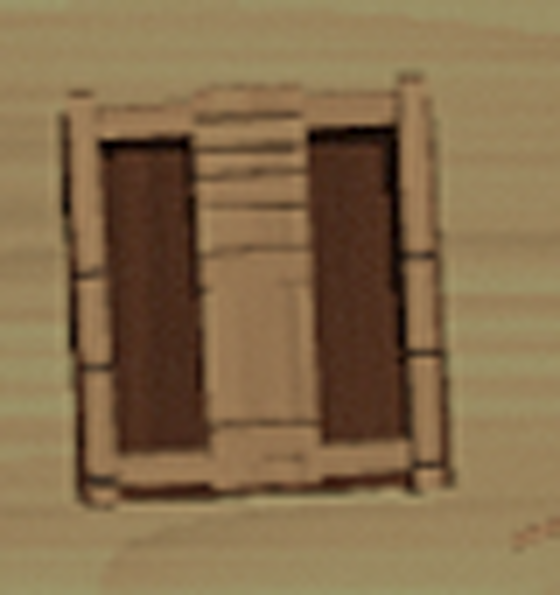

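Emit:
move_arm([
  [9,1,-50],
  [9,1,-100],
  [9,1,-150],
  [9,1,-200],
  [9,1,-250],
  [9,1,-295],
  [9,1,-325],
  [9,1,-340],
  [9,1,-346],
  [9,1,-347],
  [9,1,-347],
], roll=[-4,-7,-7,-7,-7,-7,-7,-7,-7,-7,-7], gripper=[1,1,1,1,1,1,1,1,1,1,1])

```text
time_s: 5.45
tool_pos: [0.4502, -0.3295, 0.0043]
ee_rot: [-3.14, 0.002, 3.06]
contact_force: [0.7, -0.5, -1.0]
opening: 1.001
grip_force: 0.0
```

Emit:
move_arm([
  [0,0,0],
  [0,0,0],
  [0,0,0],
  [0,0,0],
  [0,0,0],
  [0,0,0],
], roll=[0,0,0,0,0,0], gripper=[-1,-1,-1,-1,-1,-1], newtons=8)

```text
time_s: 6.05
tool_pos: [0.4495, -0.3291, 0.0034]
ee_rot: [-3.141, 0.0, 3.06]
contact_force: [-1.3, 1.3, 8.0]
opening: 0.719
grip_force: 8.0
```

Emit:
move_arm([
  [0,0,30],
  [0,0,80],
  [0,30,120],
  [15,80,147],
  [25,130,147],
  [35,180,147],
  [50,230,147],
  [60,280,147],
  [62,320,147],
  [62,336,147],
  [62,336,147],
  [62,336,147],
], roll=[0,0,0,3,7,7,7,7,7,7,7,7], gripper=[-1,-1,-1,-1,-1,-1,-1,-1,-1,-1,-1,-1])

```text
time_s: 7.25
tool_pos: [0.5112, 0.0071, 0.1499]
ee_rot: [-3.141, -0.0, -3.1]
contact_force: [-0.3, -1.2, -1.5]
opening: 0.722
grip_force: 8.0
```

```bash
python3 look.py w4 shingle_long deck;python3 - <<'E'
import cv2
a=cv2.imread('pics/w4.png')[0:320,140:500];cv2.imwrite('pics/w4c.png',cv2.resize(a,None,fx=1.8,fy=1.8,interpolation=cv2.INTER_CUBIC))
E
```

```text
7.25 [0.51121286 0.00712213 0.1499087 ] [-3.14148187e+00 -9.40054546e-05 -3.10008763e+00]
cam [[-0.042, 0.963, 0.267, 0.436], [0.999, 0.04, 0.011, 0.004], [0.0, 0.267, -0.964, 0.321]] 280.5360348017427
shingle_long 0.58 [262. 147. 117. 171.] z 0.1553 c [505.3   6.7] size [116.4  65.4] ang 2.1 [99 65 39]
deck 0.56 [222. 126. 201. 207.] z 0.0556 c [535.7  11.2] size [195.9 184.3] ang 3.3 [154 119  78]
```

View pics/w4c.png

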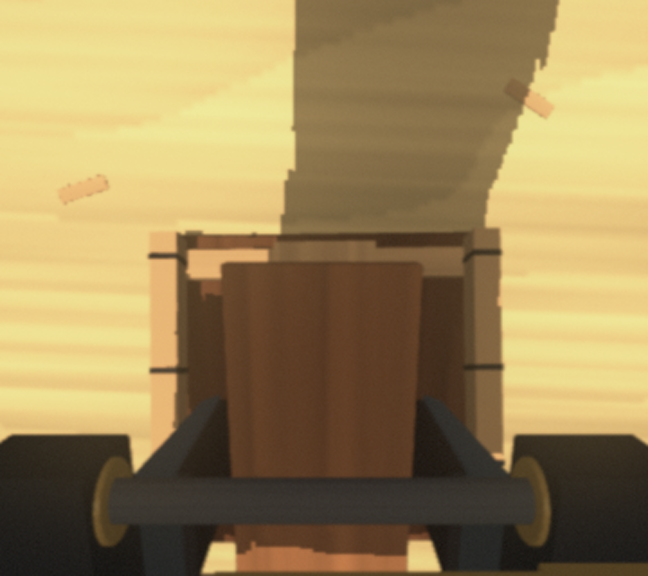

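```bash
python3 - <<'E'
import numpy as np
Z=np.load('w4.npz');P=Z['P']
for u,v in [(231,142),(408,140),(231,205),(409,203)]:
    q=P[v-2:v+3,u-2:u+3].reshape(-1,3);print(u,v,np.round(np.median(q,0),4))
im=Z['im'].astype(float).mean(2)
print(im[136:156,300:340].mean(1).astype(int))
for v in (165,180,200):
  r=P[v,250:390];print(v,[ (250+i) for i in range(1,140) if abs(r[i,2]-r[i-1,2])>.015])
for v in (148,150,155): print(np.round(P[v,[270,318,365]],4).tolist())
for v,us in ((165,(264,370)),(180,(265,370)),(200,(267,369))): print(np.round(P[v,[us[0]+3,us[1]-3]],4).tolist())
E
```

```text
231 142 [ 0.4537 -0.0776  0.0512]
408 140 [0.4449 0.089  0.0511]
231 205 [ 0.5106 -0.075   0.0676]
409 203 [0.5017 0.0918 0.0681]
[96 96 96 96 96 96 96 95 91 76 65 66 68 68 68 67 67 67 67 67]
165 [264, 374]
180 [264, 319, 320, 374]
200 [265, 372, 373]
[[0.4491, -0.0236, 0.156], [0.448, 0.0043, 0.1561], [0.4468, 0.0315, 0.1557]]
[[0.4504, -0.0238, 0.1546], [0.4491, 0.0043, 0.1554], [0.4481, 0.0318, 0.1547]]
[[0.4532, -0.0237, 0.1551], [0.452, 0.0044, 0.1556], [0.451, 0.0321, 0.1543]]
[[0.459, -0.0253, 0.1562], [0.4567, 0.0336, 0.1555]]
[[0.4682, -0.025, 0.1551], [0.4657, 0.0344, 0.1554]]
[[0.4804, -0.0237, 0.1557], [0.478, 0.0349, 0.1557]]
```

Emit:
move_arm([
  [0,1,-30],
  [0,1,-50],
  [0,1,-57],
  [0,1,-62],
  [0,1,-66],
  [0,1,-69],
  [0,1,-72],
  [0,1,-75],
  [0,1,-77],
  [0,1,-78],
  [0,1,-78],
], roll=[0,0,0,0,0,0,0,0,0,0,0], gripper=[-1,-1,-1,-1,-1,-1,-1,-1,-1,-1,-1], newtons=5)

```text
time_s: 8.5
tool_pos: [0.5113, 0.0081, 0.0719]
ee_rot: [3.142, -0.0, -3.101]
contact_force: [0.2, -0.4, -0.2]
opening: 0.724
grip_force: 5.0
```

```bash
python3 look.py w5 shingle_long ; python3 - <<'E'
import numpy as np
Z=np.load('w5.npz');P=Z['P']
for v in range(100,300,20): print(v,np.round(P[v,318],4))
E
```

```text
8.5 [0.51132541 0.0081015  0.07186967] [ 3.14157384e+00 -8.02832760e-05 -3.10105737e+00]
cam [[-0.041, 0.963, 0.267, 0.436], [0.999, 0.039, 0.011, 0.005], [0.0, 0.267, -0.964, 0.243]] 280.5360348017427
shingle_long 0.77 [266. 149. 106. 167.] z 0.0723 c [492.5   7.1] size [54.9 64.7] ang 2.5 [104  67  42]
shingle_long 0.15 [184. 124. 273. 136.] z 0.0508 c [479.8   8.1] size [ 85.  183.7] ang 3.0 [159 125  82]
100 [0.4155 0.004  0.001 ]
120 [0.4311 0.0046 0.0017]
140 [0.4455 0.0052 0.0368]
160 [0.4568 0.0057 0.0622]
180 [0.469  0.0061 0.0666]
200 [0.4813 0.0066 0.0699]
220 [0.4937 0.0072 0.0732]
240 [0.5056 0.0076 0.0776]
260 [0.5182 0.0081 0.0803]
280 [0.48   0.0066 0.1686]
```

Emit:
move_arm([
  [0,0,0],
  [0,0,0],
  [0,0,0],
  [0,0,10],
  [0,0,40],
  [-20,0,80],
  [-50,0,120],
  [-50,0,120],
  [-50,0,120],
], roll=[0,0,0,0,0,0,0,0,0], gripper=[0.6,0.8,1,1,1,1,1,1,1])

```text
time_s: 9.5
tool_pos: [0.4617, 0.008, 0.1935]
ee_rot: [-3.141, 0.003, -3.101]
contact_force: [0.7, -0.1, -0.9]
opening: 1.001
grip_force: 0.0
```

```bash
cat > chk.py <<'E'
from h import *
import sys
from scipy.optimize import least_squares
# fit top face of uppermost course: project its corners; report in deck frame from wrist view
exec(open('look.py').read().split("for q in")[0])
q=sys.argv[2]; L=float(sys.argv[3]); 
o=np.array([.4493,.0057,.0512]);yaw=.044;t=.28
ex=np.array([np.cos(t)*np.cos(yaw),np.cos(t)*np.sin(yaw),np.sin(t)]);ey=np.array([-np.sin(yaw),np.cos(yaw),0]);ez=np.cross(ex,ey)
D=(P-o)@np.c_[ex,ey,ez]
for r in cut_out('wrist',q)[:2]:
    m=r['pixels']&(d>0); m2=cv2.erode(m.astype(np.uint8),np.ones((3,3)))>0
    X=D[m2];X=X[abs(X[:,2]-np.median(X[:,2]))<.008]
    A=np.c_[X[:,:2],np.ones(len(X))];c=np.linalg.lstsq(A,X[:,2],rcond=None)[0]
    f=D[m];f=f[abs(f[:,2]-A.mean(0)@c)<.01]*1000
    print(q,round(r['confidence'],2),im[m].mean(0).astype(int),'tilts',np.round(c[:2],3),'z mid',round(np.median(X[:,2])*1000,1),
      'xmin',np.percentile(f[:,0],[.5,2]).round(1),'xmax',np.percentile(f[:,0],99.5).round(1),'y',np.percentile(f[:,1],[1,99]).round(1),'rect',cv2.minAreaRect(f[:,:2].astype(np.float32)))
def mark(x0):
    # dark marks on laths near deck x0 (m)
    out=[]
    for s in(-1,1):
        k=(abs(D[...,1]-s*.085)<.005)&(abs(D[...,0]-x0)<.012)&(abs(D[...,2])<.008)
        if k.sum()<10: out.append(None);continue
        g=im[...].mean(2)[k].astype(float);w=np.clip(np.median(g)-25-g,0,None)
        out.append((round((D[k][:,0]*w).sum()/max(w.sum(),1e-9)*1000,1),round(D[k][:,1].mean()*1000,1)))
    return out
print('marks',[mark(x) for x in(0,.06,.11)])
E
python3 chk.py w6 shingle_long .13
```

```text
9.5 [0.46174832 0.00802936 0.19350166] [-3.14132543  0.00333686 -3.10116911]
cam [[-0.041, 0.962, 0.27, 0.385], [0.999, 0.039, 0.011, 0.005], [0.0, 0.27, -0.963, 0.365]] 280.5360348017427
shingle_long 0.89 [ 47 126 108] tilts [-0.264 -0.082] z mid -0.5 xmin [-201.8 -196. ] xmax -128.1 y [-367.2 -340.1] rect ((-163.41502380371094, -345.60357666015625), (28.556791305541992, 81.0123062133789), 74.30240631103516)
shingle_long 0.68 [119  76  46] tilts [-0.     0.003] z mid 7.6 xmin [2.8 4. ] xmax 130.3 y [-31.8  32.3] rect ((66.15275573730469, 0.2627220153808594), (64.7222900390625, 129.16920471191406), 89.84519958496094)
marks [[(np.float64(0.5), np.float64(-85.1)), (np.float64(-1.0), np.float64(84.8))], [None, (np.float64(0.0), np.float64(81.1))], [None, None]]
```

Emit:
move_arm([
  [-5,30,30],
  [-10,78,60],
  [-15,126,60],
  [-20,174,60],
  [-25,222,60],
  [-30,270,60],
  [-35,318,60],
  [-40,366,60],
  [-45,405,60],
  [-45,420,60],
  [-45,420,60],
  [-45,420,60],
], roll=[-5,-13,-13,-13,-13,-13,-13,-13,-13,-13,-13,-13], gripper=[1,1,1,1,1,1,1,1,1,1,1,1])

```text
time_s: 10.8
tool_pos: [0.4163, 0.4272, 0.2506]
ee_rot: [-3.14, -0.001, 2.955]
contact_force: [0.3, -0.7, 0.2]
opening: 0.998
grip_force: 0.0
```

```bash
python3 look.py w7 shingle_middle tray shingle_short; python3 - <<'E'
import cv2
import numpy as np
Z=np.load('w7.npz');P=Z['P'];m=(Z['d']>0)&(abs(P[...,2]-.043)<.006)&(abs(P[...,0]-.495)<.09)&(abs(P[...,1]-.43)<.08)
n,l,s,c=cv2.connectedComponentsWithStats(m.astype(np.uint8));k=1+np.argmax(s[1:,4]);Q=P[l==k];print('rim',cv2.minAreaRect((Q[:,:2]*1000).astype(np.float32)),s[k])
E
```

```text
10.8 [0.41628802 0.42716667 0.25059032] [-3.13952866e+00 -1.23422218e-03  2.95524121e+00]
cam [[0.185, 0.947, 0.261, 0.342], [0.983, -0.178, -0.051, 0.441], [-0.002, 0.266, -0.964, 0.422]] 280.5360348017427
shingle_middle 0.93 [401. 187.  75.  54.] z 0.0088 c [511.2 595.1] size [65.7 84.5] ang 29.7 [ 73 153 130]
shingle_middle 0.92 [341. 290.  42.  29.] z 0.0088 c [644.1 459.5] size [64.9 47.3] ang 82.4 [191  50  42]
shingle_middle 0.75 [310. 197.  49.  66.] z 0.0437 c [491.2 434.5] size [64.1 98. ] ang 80.0 [127  83  50]
tray 0.73 [303. 187.  60.  76.] z 0.0444 c [485.7 434.7] size [ 85.  107.7] ang 79.5 [78 54 33]
shingle_short 0.84 [212. 226.  48.  37.] z 0.0088 c [495.6 274.6] size [65.3 60.4] ang 75.5 [155 102  62]
rim ((486.7647399902344, 434.4812316894531), (88.04057312011719, 109.78350067138672), 79.3885269165039) [ 302  192   63   73 4323]
```

Emit:
move_arm([
  [15,3,-40],
  [30,6,-85],
  [44,8,-130],
  [44,8,-165],
  [44,8,-175],
  [44,8,-180],
  [44,8,-184],
  [44,8,-186],
  [44,8,-188],
  [44,8,-188],
], roll=[0,0,0,0,0,0,0,0,0,0], gripper=[-1,-1,-1,-1,-1,-1,-1,-1,-1,-1], newtons=15)

```text
time_s: 12.0
tool_pos: [0.4606, 0.4363, 0.0647]
ee_rot: [3.141, 0.001, 2.955]
contact_force: [0.9, -1.0, 0.5]
opening: 0.155
grip_force: 0.0
```

Emit:
move_arm([
  [0,0,-12],
  [0,0,-19],
  [0,0,-22],
  [0,0,-24],
  [0,0,-25],
  [0,0,-26],
  [0,0,-27],
  [0,0,-27],
], roll=[0,0,0,0,0,0,0,0], gripper=[-1,-1,-1,-1,-1,-1,-1,-1])

```text
time_s: 12.8
tool_pos: [0.4593, 0.4359, 0.0364]
ee_rot: [-3.14, -0.002, 2.955]
contact_force: [-6.9, 1.0, 5.3]
opening: 0.005
grip_force: 3.2
```

Emit:
move_arm([
  [0,0,12],
  [0,0,40],
  [-15,0,85],
  [-30,0,120],
  [-30,0,120],
  [-30,0,120],
], roll=[0,0,0,0,0,0], gripper=[-1,0,1,1,1,1])

```text
time_s: 13.4
tool_pos: [0.4306, 0.4364, 0.158]
ee_rot: [3.14, 0.001, 2.956]
contact_force: [-0.1, -0.8, 0.1]
opening: 0.412
grip_force: 0.0
```

```bash
python3 look.py w8 tray; python3 - <<'E'
from h import *
im,d=capture('top');PT=cloud('top',d);im,d2=capture('scene');PS=cloud('scene',d2)
C=np.array([.4945,.4295]);a=np.array([.983,-.186]);b=np.array([.186,.983])
for n,P in (('w',np.load('w8.npz')['P']),('top',PT),('scene',PS)):
    s=(P[...,:2]-C)@a;t=(P[...,:2]-C)@b
    print(n,[(round(x*1000),len(q),round(float(np.median(q))*1000,1)) for x in np.arange(-.05,.056,.01) for q in [P[...,2][(abs(s-x)<.005)&(abs(t)<.022)]] if len(q)])
E
```

```text
13.4 [0.43061028 0.43637983 0.15802726] [3.14002422e+00 1.32578750e-03 2.95554747e+00]
cam [[0.185, 0.947, 0.264, 0.356], [0.983, -0.179, -0.048, 0.45], [0.002, 0.268, -0.963, 0.329]] 280.5360348017427
tray 0.72 [285. 193.  83. 110.] z 0.0441 c [494.6 432.9] size [ 85.6 125.9] ang 79.5 [64 44 27]
w [(-50, 299, 44.3), (-40, 370, 30.2), (-30, 372, 33.6), (-20, 377, 37.2), (-10, 381, 40.8), (0, 376, 44.3), (10, 157, 46.7), (40, 326, 58.9), (50, 33, 60.2)]
top [(-50, 50, 463.8), (-40, 42, 461.7), (-30, 37, 459.9), (-20, 52, 242.7), (-10, 52, 44.2), (0, 47, 43.4), (10, 39, 46.9), (20, 34, 51.8), (30, 30, 53.8), (40, 34, 57.9), (50, 24, 31.6)]
scene [(-50, 77, 183.9), (-40, 102, 279.5), (-30, 82, 327.6), (-20, 24, 37.6), (-10, 21, 41.4), (0, 45, 405.9), (10, 42, 415.7), (20, 16, 50.0), (30, 24, 52.7), (40, 19, 56.0), (50, 16, 52.9)]
```

Emit:
move_arm([
  [40,-5,0],
  [80,-10,-10],
  [99,-12,-30],
  [99,-12,-65],
  [99,-12,-95],
  [99,-12,-106],
  [99,-12,-110],
  [99,-12,-110],
  [99,-12,-110],
], roll=[0,0,0,0,0,0,0,0,0], gripper=[1,1,1,1,1,1,1,1,1])

```text
time_s: 14.5
tool_pos: [0.5299, 0.4247, 0.0483]
ee_rot: [3.14, 0.001, 2.955]
contact_force: [0.2, 0.2, -0.6]
opening: 1.003
grip_force: 0.0
```

Emit:
move_arm([
  [0,0,0],
  [0,0,0],
  [0,0,0],
  [0,0,0],
  [0,0,0],
  [0,0,0],
], roll=[0,0,0,0,0,0], gripper=[-1,-1,-1,-1,-1,-1], newtons=15)

```text
time_s: 15.1
tool_pos: [0.53, 0.4254, 0.0477]
ee_rot: [3.139, 0.001, 2.955]
contact_force: [0.7, 7.7, 0.4]
opening: 0.724
grip_force: 15.0
```

Emit:
move_arm([
  [0,0,15],
  [0,0,50],
  [0,-20,100],
  [10,-65,120],
  [20,-113,120],
  [30,-161,120],
  [40,-209,120],
  [45,-257,120],
  [50,-305,120],
  [55,-353,120],
  [61,-398,120],
  [61,-412,120],
], roll=[0,0,0,5,13,13,13,13,13,13,13,13], gripper=[-1,-1,-1,-1,-1,-1,-1,-1,-1,-1,-1,-1])

```text
time_s: 16.3
tool_pos: [0.5907, 0.0086, 0.1672]
ee_rot: [-3.141, 0.001, -3.104]
contact_force: [0.3, 0.8, 0.4]
opening: 0.724
grip_force: 15.0
```

Emit:
move_arm([
  [0,0,0],
  [0,0,0],
], roll=[0,0], gripper=[-1,-1])

```text
time_s: 16.5
tool_pos: [0.5902, 0.0126, 0.1669]
ee_rot: [3.141, -0.0, -3.101]
contact_force: [0.5, 0.3, -0.2]
opening: 0.727
grip_force: 15.0
```

```bash
python3 chk.py w9 shingle_middle .105; python3 - <<'E'
import cv2
a=cv2.imread('pics/w9.png')[0:340,120:520];cv2.imwrite('pics/w9c.png',cv2.resize(a,None,fx=1.6,fy=1.6,interpolation=cv2.INTER_CUBIC))
E
```

```text
16.5 [0.59016865 0.01258566 0.16693942] [ 3.14139883e+00 -9.79184765e-05 -3.10146984e+00]
cam [[-0.04, 0.963, 0.267, 0.514], [0.999, 0.039, 0.011, 0.009], [0.001, 0.267, -0.964, 0.338]] 280.5360348017427
shingle_middle 0.82 [101  66  41] tilts [0.086 0.005] z mid 77.9 xmin [77.1 78.7] xmax 178.2 y [-30.7  33.7] rect ((127.55650329589844, 1.2863960266113281), (66.14229583740234, 102.97917938232422), 88.76286315917969)
shingle_middle 0.65 [144  44  36] tilts [-0.198  0.288] z mid -106.8 xmin [183.1 185.8] xmax 226.2 y [408.8 417.6] rect ((204.64706420898438, 410.67352294921875), (44.843597412109375, 11.372623443603516), 9.39734172821045)
marks [[(np.float64(0.6), np.float64(-85.1)), (np.float64(-0.9), np.float64(85.0))], [(np.float64(60.6), np.float64(-85.0)), (np.float64(59.1), np.float64(84.9))], [(np.float64(110.4), np.float64(-85.1)), (np.float64(109.2), np.float64(84.9))]]
```

View pics/w9c.png

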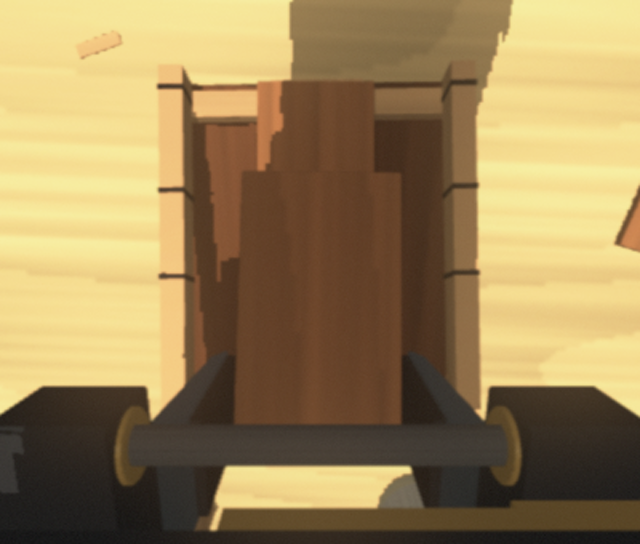

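Emit:
move_arm([
  [1,0,-30],
  [1,0,-48],
  [1,0,-56],
  [1,0,-56],
], roll=[0,0,0,0], gripper=[-1,-1,-1,-1])

```text
time_s: 17.0
tool_pos: [0.5908, 0.0129, 0.1101]
ee_rot: [3.141, -0.002, -3.1]
contact_force: [-0.6, 0.6, 0.0]
opening: 0.725
grip_force: 15.0
```

Emit:
move_arm([
  [0,0,0],
  [0,0,-2],
  [1,0,-4],
  [1,0,-6],
  [2,0,-8],
  [2,0,-10],
  [3,0,-11.5],
  [3,0,-12],
  [3,0,-12],
], roll=[0,0,0,0,0,0,0,0,0], gripper=[-1,-1,-1,-1,-1,-1,-1,-1,-1], newtons=4)

```text
time_s: 17.9
tool_pos: [0.5943, 0.012, 0.0989]
ee_rot: [-3.142, -0.0, -3.101]
contact_force: [-0.5, -0.2, 2.1]
opening: 0.722
grip_force: 4.0
```

```bash
python3 chk.py w10 shingle_middle .105
```

```text
17.9 [0.59434894 0.01203676 0.09894772] [-3.14154223e+00 -1.27285637e-04 -3.10109985e+00]
cam [[-0.041, 0.963, 0.267, 0.519], [0.999, 0.039, 0.011, 0.009], [0.0, 0.267, -0.964, 0.27]] 280.5360348017427
shingle_middle 0.77 [104  67  42] tilts [0.    0.003] z mid 15.6 xmin [61.8 63.4] xmax 163.3 y [-31.7  32.1] rect ((110.38822174072266, 0.5777206420898438), (107.15829467773438, 66.17276000976562), 0.16932280361652374)
shingle_middle 0.7 [164 130  85] tilts [-0.     0.002] z mid -0.5 xmin [-12.5  -9.8] xmax 150.2 y [-90.3  92.9] rect ((92.52619171142578, 1.494720458984375), (212.3550567626953, 185.6741943359375), 0.3534461557865143)
marks [[(np.float64(0.6), np.float64(-84.9)), (np.float64(-0.9), np.float64(85.0))], [(np.float64(60.4), np.float64(-85.0)), (np.float64(59.0), np.float64(85.0))], [(np.float64(110.8), np.float64(-85.0)), (np.float64(109.1), np.float64(84.9))]]
```

Emit:
move_arm([
  [0,0,0],
  [0,0,0],
  [0,0,0],
  [0,0,10],
  [0,0,40],
  [-30,0,80],
  [-70,0,105],
  [-85,0,110],
  [-85,0,110],
], roll=[0,0,0,0,0,0,0,0,0], gripper=[0.6,0.8,1,1,1,1,1,1,1])

```text
time_s: 18.9
tool_pos: [0.5085, 0.0121, 0.2107]
ee_rot: [-3.141, 0.002, -3.101]
contact_force: [0.8, 0.6, 0.2]
opening: 1.0
grip_force: 0.0
```

```bash
python3 chk.py w11 shingle_middle .105; python3 - <<'E'
import numpy as np,cv2
Z=np.load('w11.npz');P=Z['P']
o=np.array([.4493,.0057,.0512]);yaw=.044;t=.28
ex=np.array([np.cos(t)*np.cos(yaw),np.cos(t)*np.sin(yaw),np.sin(t)]);ey=np.array([-np.sin(yaw),np.cos(yaw),0]);ez=np.cross(ex,ey)
D=(P-o)@np.c_[ex,ey,ez]*1000
for n,lo,hi,x1 in(('long',4,11.5,58),('mid',12,20,200)):
    k=(abs(D[...,1])<45)&(D[...,0]>-15)&(D[...,0]<x1)&(D[...,2]>lo)&(D[...,2]<hi)
    for y in(-25,0,25):
        q=D[k&(abs(D[...,1]-y)<6)];print(n,y,np.percentile(q[:,0],[0.5,99.5]).round(1),np.median(q[:,2]).round(1))
    q=D[k];print(np.percentile(q[:,1],[.5,99.5]).round(1))
E
```

```text
18.9 [0.50846477 0.01207677 0.21072723] [-3.14145801e+00  2.34719608e-03 -3.10115720e+00]
cam [[-0.041, 0.962, 0.269, 0.432], [0.999, 0.039, 0.011, 0.009], [0.0, 0.269, -0.963, 0.382]] 280.5360348017427
shingle_middle 0.58 [115  73  44] tilts [0.    0.003] z mid 15.6 xmin [61.5 62.7] xmax 139.2 y [-31.6  32.8] rect ((100.46062469482422, 0.577789306640625), (64.95095825195312, 77.93510437011719), 89.79141235351562)
marks [[(np.float64(0.6), np.float64(-85.1)), (np.float64(-1.0), np.float64(85.0))], [(np.float64(60.5), np.float64(-85.1)), (np.float64(59.0), np.float64(85.1))], [None, (np.float64(108.9), np.float64(82.1))]]
long -25 [ 2.6 57.8] 7.5
long 0 [ 2.6 57.9] 7.6
long 25 [ 2.7 57.9] 7.6
[-32.4  32.9]
mid -25 [ 61.5 185.8] 15.5
mid 0 [ 61.6 186.1] 15.6
mid 25 [ 61.7 186.1] 15.6
[-31.7  32.9]
```

Emit:
move_arm([
  [0,40,10],
  [0,88,10],
  [2,136,10],
  [4,184,0],
  [6,225,-20],
  [7,252,-60],
  [7,252,-110],
  [7,252,-155],
  [7,252,-185],
  [7,252,-200],
  [7,252,-206],
  [7,252,-206],
], roll=[-6,-12,-16.5,-16.5,-16.5,-16.5,-16.5,-16.5,-16.5,-16.5,-16.5,-16.5], gripper=[1,1,1,1,1,1,1,1,1,1,1,1])

```text
time_s: 20.2
tool_pos: [0.5168, 0.2642, 0.0028]
ee_rot: [-3.141, -0.0, 2.894]
contact_force: [-0.3, 0.3, 0.1]
opening: 1.001
grip_force: 0.0
```

Emit:
move_arm([
  [0,0,0],
  [0,0,0],
  [0,0,0],
  [0,0,0],
  [0,0,0],
  [0,0,0],
], roll=[0,0,0,0,0,0], gripper=[-1,-1,-1,-1,-1,-1], newtons=8)

```text
time_s: 20.8
tool_pos: [0.5169, 0.2643, 0.0039]
ee_rot: [3.141, 0.001, 2.894]
contact_force: [-2.2, -0.7, 8.4]
opening: 0.72
grip_force: 8.0
```

Emit:
move_arm([
  [0,0,20],
  [0,0,65],
  [0,0,115],
  [10,-20,155],
  [25,-65,175],
  [40,-112,175],
  [55,-160,175],
  [70,-205,175],
  [83,-240,175],
  [83,-252,175],
  [83,-252,175],
  [83,-252,175],
], roll=[0,0,0,0,6,12,16.5,16.5,16.5,16.5,16.5,16.5], gripper=[-1,-1,-1,-1,-1,-1,-1,-1,-1,-1,-1,-1])

```text
time_s: 22.0
tool_pos: [0.5989, 0.0126, 0.1779]
ee_rot: [3.141, -0.0, -3.101]
contact_force: [0.1, 0.4, -0.5]
opening: 0.724
grip_force: 8.0
```

```bash
python3 chk.py w12 shingle_short .08; python3 - <<'E'
import numpy as np
Z=np.load('w12.npz');P=Z['P'];k=(abs(P[...,2]-.181)<.006)&(abs(P[...,1]-.012)<.045)&(P[...,0]>.52)&(P[...,0]<.66)
Q=P[k]*1000;print(len(Q),np.percentile(Q[:,0],[.5,99.5]),np.percentile(Q[:,1],[.5,99.5]),np.median(Q[:,2]))
E
```

```text
22.0 [0.59888488 0.01261059 0.17791761] [ 3.14143163e+00 -3.26381607e-04 -3.10130248e+00]
cam [[-0.04, 0.963, 0.267, 0.523], [0.999, 0.039, 0.011, 0.009], [0.001, 0.267, -0.964, 0.349]] 280.5360348017427
shingle_short 0.77 [100  65  40] tilts [-0.283 -0.001] z mid 92.5 xmin [126.5 128.4] xmax 190.6 y [-31.3  32.6] rect ((158.71310424804688, 0.4900054931640625), (66.27547454833984, 65.21672821044922), 89.77912139892578)
shingle_short 0.6 [164 129  84] tilts [0.    0.002] z mid -0.5 xmin [-12.1  -8.8] xmax 193.3 y [-90.2  93.3] rect ((92.8717041015625, 1.4979248046875), (212.49282836914062, 184.6993408203125), 0.5528934001922607)
marks [[(np.float64(0.6), np.float64(-84.9)), (np.float64(-0.9), np.float64(85.1))], [(np.float64(60.5), np.float64(-85.0)), (np.float64(59.0), np.float64(85.0))], [(np.float64(110.5), np.float64(-85.0)), (np.float64(109.1), np.float64(85.0))]]
11065 [543.94493052 610.68493921] [-21.87942871  46.16149122] 182.81173983880865
```

Emit:
move_arm([
  [1,0,-25],
  [1,0,-42],
  [1,0,-52],
  [1,0,-55],
  [1,0,-57],
  [1,0,-59],
  [1,0,-61],
  [1,0,-63],
  [1,0,-64],
  [1,0,-64],
], roll=[0,0,0,0,0,0,0,0,0,0], gripper=[-1,-1,-1,-1,-1,-1,-1,-1,-1,-1], newtons=4)

```text
time_s: 23.1
tool_pos: [0.6006, 0.012, 0.114]
ee_rot: [-3.142, 0.001, -3.101]
contact_force: [-0.4, 0.7, 0.9]
opening: 0.724
grip_force: 4.0
```

```bash
python3 chk.py w13 shingle_short .08
```

```text
23.1 [0.60056407 0.01201041 0.11403495] [-3.14151652e+00  5.15047665e-04 -3.10112600e+00]
cam [[-0.041, 0.963, 0.267, 0.525], [0.999, 0.039, 0.011, 0.009], [0.0, 0.268, -0.964, 0.285]] 280.5360348017427
shingle_short 0.87 [107  70  43] tilts [-0.052  0.003] z mid 26.0 xmin [109.6 110.7] xmax 174.4 y [-32.3  31.9] rect ((141.9421844482422, -0.16439056396484375), (66.39876556396484, 65.48819732666016), 89.87898254394531)
marks [[(np.float64(0.6), np.float64(-85.0)), (np.float64(-0.8), np.float64(84.9))], [(np.float64(60.4), np.float64(-85.0)), (np.float64(59.1), np.float64(85.0))], [(np.float64(110.3), np.float64(-85.0)), (np.float64(109.0), np.float64(85.0))]]
```

Emit:
move_arm([
  [0,0,-1],
  [0,0,-2],
  [0,0,-2],
  [0,0,-2],
  [0,0,-2],
  [0,0,-1],
  [0,0,10],
  [0,0,40],
  [-30,0,80],
  [-60,0,100],
  [-60,0,100],
  [-60,0,100],
], roll=[0,0,0,0,0,0,0,0,0,0,0,0], gripper=[-1,-1,-1,0.6,0.8,1,1,1,1,1,1,1])

```text
time_s: 24.4
tool_pos: [0.5406, 0.0121, 0.2151]
ee_rot: [-3.141, 0.002, -3.101]
contact_force: [0.1, 0.4, -0.9]
opening: 0.997
grip_force: 0.0
```

```bash
python3 chk.py w14 shingle_short .08; python3 - <<'E'
import numpy as np,cv2
Z=np.load('w14.npz');P=Z['P']
o=np.array([.4493,.0057,.0512]);yaw=.044;t=.28
ex=np.array([np.cos(t)*np.cos(yaw),np.cos(t)*np.sin(yaw),np.sin(t)]);ey=np.array([-np.sin(yaw),np.cos(yaw),0]);ez=np.cross(ex,ey)
D=(P-o)@np.c_[ex,ey,ez]*1000
for n,lo,hi,x1 in(('long',4,11.5,58),('mid',12,19.5,108),('short',20.5,30,230)):
    k=(abs(D[...,1])<45)&(D[...,0]>-15)&(D[...,0]<x1)&(D[...,2]>lo)&(D[...,2]<hi)
    for y in(-25,25):
        q=D[k&(abs(D[...,1]-y)<6)];print(n,y,np.percentile(q[:,0],[0.5,99.5]).round(1),np.median(q[:,2]).round(1))
    q=D[k];print(np.percentile(q[:,1],[.5,99.5]).round(1))
E
python3 - <<'E'
import cv2
a=cv2.imread('pics/w14.png')[0:340,120:520];cv2.imwrite('pics/w14c.png',cv2.resize(a,None,fx=1.6,fy=1.6))
E
```

```text
24.4 [0.54064135 0.01208203 0.21506353] [-3.14147353e+00  2.05829505e-03 -3.10109540e+00]
cam [[-0.041, 0.962, 0.269, 0.465], [0.999, 0.039, 0.011, 0.009], [0.0, 0.269, -0.963, 0.386]] 280.5360348017427
shingle_short 0.74 [121  78  47] tilts [0.001 0.004] z mid 23.6 xmin [108.8 109.8] xmax 168.6 y [-32.7  32.3] rect ((138.4428253173828, -0.2138671875), (65.49801635742188, 60.9495964050293), 89.51123046875)
marks [[(np.float64(0.6), np.float64(-85.3)), (np.float64(-0.9), np.float64(85.2))], [(np.float64(60.5), np.float64(-85.2)), (np.float64(58.9), np.float64(85.0))], [(np.float64(110.2), np.float64(-85.0)), (np.float64(108.9), np.float64(84.8))]]
long -25 [ 2.3 57.9] 7.6
long 25 [ 2.6 57. ] 7.6
[-32.1  32.2]
mid -25 [ 61.2 107.8] 15.6
mid 25 [ 61.4 107.9] 15.6
[-31.5  33.4]
short -25 [108.8 168.6] 23.5
short 25 [109.  168.7] 23.7
[-32.8  32.4]
```

View pics/w14c.png

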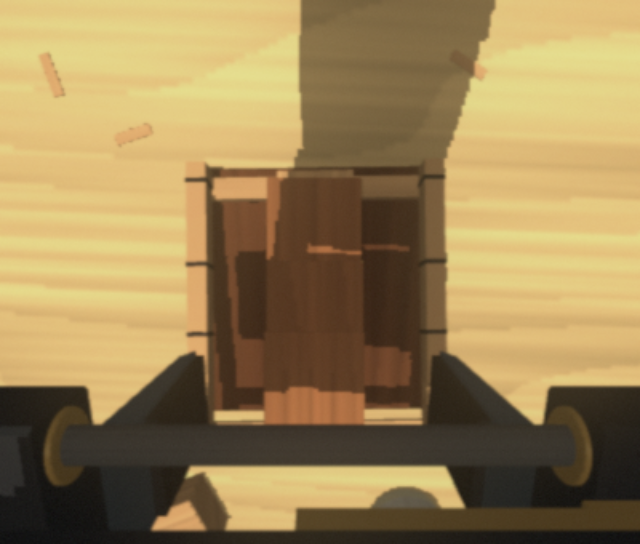

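The picture shows all three courses square on the roof, with their lower edges at crop rows 178, 255 and 332. Those rows match the marks on the laths at 178, 263 and 332; the middle course sits higher above the lath, so parallax shifts it. The measured edges are within about 2.5 mm of their lines, and the courses are flat. I'm handing the job in.

```bash
python3 -c "
from rig import *
print(close_job())"
```

```text
the job is handed in; nothing more can be done
None
```

All three shingles are on the roof in order and released, and the job is handed in: the last wrist-camera check put each lower edge within about 2.5 mm of its line, centred to about 1 mm and flat, though the hand-in returned no verdict.

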